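# Index the rotary stock stand and stow a gaiter

## Robot

A 7-joint arm with a two-finger parallel gripper is mounted at the origin on the work surface. World frame = base frame: x ahead of the robot, y to its left, z up, the work surface at z = 0. Lengths are in m, angles in degrees, forces in N, time in s.
With the tool pointing down it reaches from about 0.4 to 0.85 m from the base axis. Payload 4.4 kg.
Tool frame: the origin (TCP) lies midway between the tips of the shut fingers; the grasp point (between the pads) lies 19 mm behind it; z points along the fingers, y is the direction in which the jaws open and shut (so a half turn about z gives the same grasp; the last joint's range is limited). The gripper opens to 94 mm and grips with 3 to 60 N. Pads are 16 mm wide; open, the fingers measure 119 mm over their backs; the gripper's body (75 mm by 177 mm) begins 78 mm behind the grasp point.
Start: joints at [-70.29, 36.005, 2.206, 86.941, -1.547, 57.084, -1.146], TCP at [0.259, 0.596, 0.205] pointing down, gripper open.
Joint ranges: [-175.42, 175.42], [-21.48, 121.26], [-71.46, 75.88], [10.55, 141.38], [-63.04, 243.04], [13.31, 113.54], [-168.57, 168.57]. Speed limits (degrees/s): [147.25, 147.25, 180, 180, 180, 180, 180].

## Interface

Orientations are given as [roll, pitch, yaw] about the fixed x, y, z axes, in that order (R = Rz(yaw) Ry(pitch) Rx(roll)).
In Python, from bench import r, solver, eyes gives the robot as it stands. The module is installed in compiled form; this text tells all that it offers. Calls block until the motion is done:
- r.goto(position, orientation): joint-space move of the TCP to a pose.
- r.servo_line(position, max_speed=0.15, frame=None, until_force=None): straight line of the TCP; frame=None keeps the orientation; max_speed is the mean speed in m/s. With until_force (N) it stops when the force on the tool has changed by that much, and returns True; else False.
- r.goto_joints(angles): joint-space move.
- r.gripper_open() and r.grasp(effort=None): open the fingers fully, or close them until they stop; effort is the grip in N (None keeps the last).
- r.dwell(seconds).
- solver.ik(position, orientation): joint angles nearest the present ones, or None.
- eyes.capture(name): name is "scene" or "side" or "wrist"; returns a dict with "image" (420x560x3 uint8, red, green, blue), "fx", "fy", "cx", "cy" (pixels), "extrinsics" (4x4, takes a point from world to camera coordinates); the wrist camera has in their place "tool_from_camera" (4x4, takes a point from camera to tool coordinates, whose origin is the TCP and whose axes are the flange's). Camera axes: x right, y down, z forward; pixel columns grow to the right and rows downward; lengths in m; the calibration is good to about 2 mm. A picture is of the moment at which its call begins: read the wrist's pose just before it. There is no depth.
A pose or a line that the arm cannot do raises r.MotionError and nothing moves.
- r.hand_in(): hands the job in, once; it reports no verdict.
Readings, each from a call of its own:
- r.read_time_s(): time.
- r.read_joint_pos(): joint angles.
- r.read_joint_velocities(): joint speeds.
- r.read_joint_efforts(): joint torques, N m.
- r.read_tcp_pos(): TCP position.
- r.read_orientation(): TCP orientation.
- r.read_wrist_force(): force on the tool from outside, world axes, zero at the start.
- r.read_ft_torque(): the same for the moment, N m.
- r.read_finger_gap(): opening from 0.0 (shut) to 1.0 (fully open).
Only numpy, scipy, OpenCV 4.12 (cv2) and the standard library are available. Lean on these libraries where they do the work, as an engineer would, in place of code of your own. Each camera call takes 0.05 s, during which the arm holds its last target.

## Task

Draw the stock wheel's spring index pin by its black knob, turn the wheel counterclockwise (seen from above) about a sixth of a turn and let the pin drop fully home in the next hole; that hole is hidden under the wheel, so feel for where it seats. Then take the tall ribbed rubber gaiter from the bench and stand it upright in the wheel's empty tray without dropping it, leaving the pin home. Do not disturb the smooth bush, the blue bin or the carton.

Things in the scene. Friction and masses are not known exactly. Their poses are not given: they have to be found in the camera images.
- axis (a point): Wheel centre: on its vertical axis at the top face of the steel wheel plate (68 mm above the bench, diameter 300 mm), on a drum fixed to the bench; place and yaw vary. Does not turn. On the plate: three square open trays 90 mm wide, 28 mm high, centres 93 mm from the axis, 90 degrees apart; two hold a black bush (fixed to the wheel, top 139 mm above the bench), one is empty. Hub 42 mm high.
- wheel (a joint): Wheel angle, rad: 0 at the start, pin in its first hole; grows counterclockwise seen from above. With the pin drawn it turns from -0.25 to 1.6 (1 to 2 N at the knob, some 1 N more with the pin riding on the ring) and stays where left. The only other hole lies somewhere from 0.85 to 1.25 rad, different every time, hidden under the plate.
- pin (a joint): Height of the index pin, m: 0 home in a hole, 0.012 riding on the ring between holes, 0.030 upper stop; clear of the ring above 0.013. Carried by the wheel, slides vertically; spring and weight press it down with 5.5 N at home, 11 N at the top. Let go over the ring it rides on it and, when the wheel is pushed on slowly, snaps down 12 mm into the hole (1.5 mm play each side) and blocks the wheel.
- knob (a point): Centre of the black upright cylindrical knob on the pin: diameter 34 mm, 46 mm high, 125 mm from the wheel's axis. With the pin home its centre is 121 mm above the bench, its underside 5 mm above a steel boss (diameter 34 mm, top 93 mm above the bench). It rises with the pin and goes round with the wheel. At the start it is on the robot's side of the wheel.
- bay (a point): Centre of the empty tray's inner floor, 73 mm above the bench; turns with the wheel. The tray is open at the top, 84 mm square inside, walls rise 23 mm above this floor; y points outward from the wheel's axis, z up. It lies 90 degrees clockwise of the knob seen from above.
- gaiter_mid (a point): Centre (half-way up) of the loose black rubber gaiter, standing upright: a ribbed cylinder, diameter 56 mm, height 90 mm, 220 to 370 g; z along its axis. Rigid. It stands on the bench to the left of the wheel.
- bush_mid (a point): Centre of a loose smooth black barrel-shaped bush, diameter 64 mm, 66 mm high, standing on the bench left of the wheel; it and the gaiter may have swapped places. To be left alone.
- tray_mid (a point): Centre of a blue steel stock bin on the bench right of the wheel, 200 x 130 mm, 85 mm high. To be left alone.
- carton_mid (a point): Centre of a cardboard carton on the bench beyond the wheel to the left, 100 x 130 mm, 100 mm high. To be left alone.
Not all that is in view belongs to the job. What is shaped like the part that bears gaiter_mid but purple or turquoise is not meant.

How it is judged:
By the outcome, as a careful person would: the job done as asked, in the order asked, and still so for the second after the job is handed in, with the robot touching nothing.
It also fails if it takes over 58 s, if anything falls off the work surface, if the arm or the gripper's body presses on something with over 40 N, if the wrist force passes 120 N, or if a joint passes its speed limit or range.

## Working session

There is one attempt and no reset: what is moved stays moved. The work goes in short steps, each a Python script; the robot and the scene stay as the last script left them, time stands still between calls to the robot, and variables do not carry over. Pictures are saved under pics/ and viewed, and the job is handed in when it is done.

```bash
mkdir -p pics; ls; cat > h.py <<'E'
import numpy as np, cv2
from bench import r, solver, eyes
def save(n,f):
    c=eyes.capture(n); cv2.imwrite('pics/'+f+'.png',cv2.cvtColor(c['image'],cv2.COLOR_RGB2BGR))
    np.save('pics/'+f+'.npy',c,allow_pickle=True); return c
def load(f): return np.load('pics/'+f+'.npy',allow_pickle=True).item()
def ray(c,u,v):
    E=np.array(c['extrinsics']); d=np.array([(u-c['cx'])/c['fx'],(v-c['cy'])/c['fy'],1.])
    R=E[:3,:3]; return -R.T@E[:3,3], R.T@d
def onz(c,u,v,z):
    o,d=ray(c,u,v); return o+d*(z-o[2])/d[2]
def proj(c,p):
    E=np.array(c['extrinsics']); q=E[:3,:3]@np.array(p)+E[:3,3]
    return np.array([c['fx']*q[0]/q[2]+c['cx'],c['fy']*q[1]/q[2]+c['cy']])
E
python3 - <<'E'
from h import *
for n in('scene','side','wrist'):
    c=save(n,n+'0'); 
    if 'extrinsics' in c: o,d=ray(c,280,210); print(n,o.round(3),d.round(3),c['fx'])
    else: print(np.array(c['tool_from_camera']).round(3),c['fx'])
print(r.read_time_s(),r.read_tcp_pos(),r.read_orientation(),r.read_finger_gap(),r.read_wrist_force())
E
```

```text
pics
scene [ 1.127 -0.191  1.13 ] [-0.494  0.101 -0.864] 389.1730864997118
side [0.514 0.769 0.836] [ 0.028 -0.733 -0.68 ] 411.9742372900157
[[ 0.    -0.97  -0.244  0.069]
 [ 1.    -0.     0.001  0.001]
 [-0.001 -0.244  0.97  -0.18 ]
 [ 0.     0.     0.     1.   ]] 294.8459739705373
0.15 [0.25876752 0.59574277 0.20480412] [-1.79920956e+02  2.23614229e-03  1.56520802e+02] 0.9974281423903746 [ 0.70672487  0.06314994 -0.59518256]
```

View pics/scene0.png

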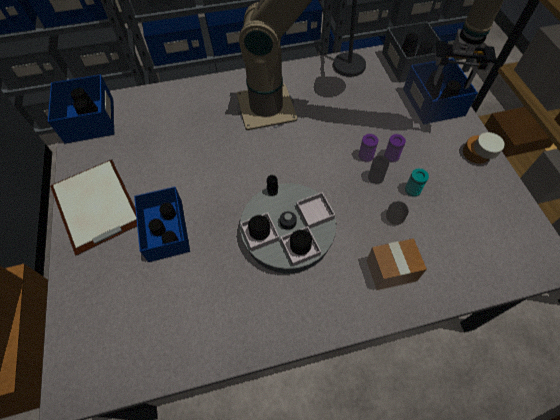

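View pics/side0.png

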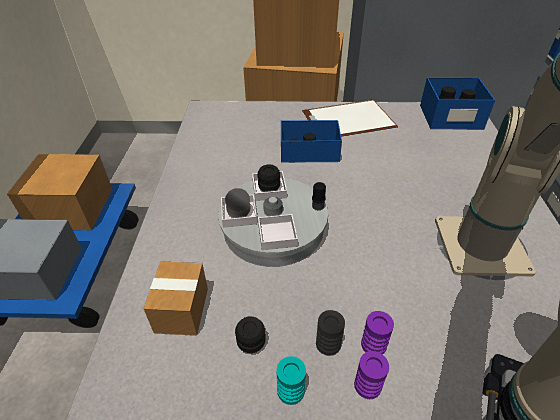

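View pics/wrist0.png

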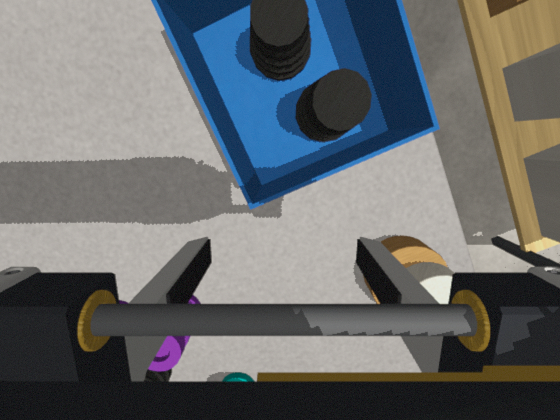

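The scene view shows the wheel at about (287,225), the knob at (272,185), the gaiter at (379,168) and the bush at (397,212). In the side view the wheel is at (273,218), the knob at (319,196), the gaiter at (330,332) and the bush at (250,335). I'll enlarge the crops to measure them.

```bash
python3 - <<'E'
from h import *
a=cv2.imread('pics/scene0.png')[130:280,225:425]; b=cv2.imread('pics/side0.png')[160:390,190:420]
cv2.imwrite('pics/a.png',cv2.resize(np.clip(a*1.8,0,255).astype('uint8'),None,fx=4,fy=4,interpolation=cv2.INTER_CUBIC))
cv2.imwrite('pics/b.png',cv2.resize(np.clip(b*1.8,0,255).astype('uint8'),None,fx=2.6,fy=2.6,interpolation=cv2.INTER_CUBIC))
for n,boxes in (('scene0',dict(knob=(262,170,282,200),gait=(366,152,390,186),bush=(384,198,412,226),)),('side0',dict(knob=(308,180,330,212),gait=(312,306,348,358),bush=(232,312,270,356)))):
    c=load(n); g=c['image'].max(2)
    for k,(x0,y0,x1,y1) in boxes.items():
        m=(g[y0:y1,x0:x1]<62).astype('uint8'); cc=cv2.connectedComponentsWithStats(m)
        i=1+np.argmax(cc[2][1:,4]); s=cc[2][i]; print(n,k,s[0]+x0,s[1]+y0,s[2],s[3],s[4],cc[3][i]+[x0,y0])
E
```

```text
scene0 knob 262 175 16 21 236 [271.16101695 185.84322034]
scene0 gait 366 152 24 32 529 [377.97542533 166.80529301]
scene0 bush 384 201 25 25 412 [396.41990291 212.86165049]
side0 knob 312 182 14 28 326 [318.45398773 195.71472393]
side0 gait 316 311 29 44 1044 [329.63793103 332.22509579]
side0 bush 235 317 31 37 900 [250.14       334.62777778]
```

View pics/a.png

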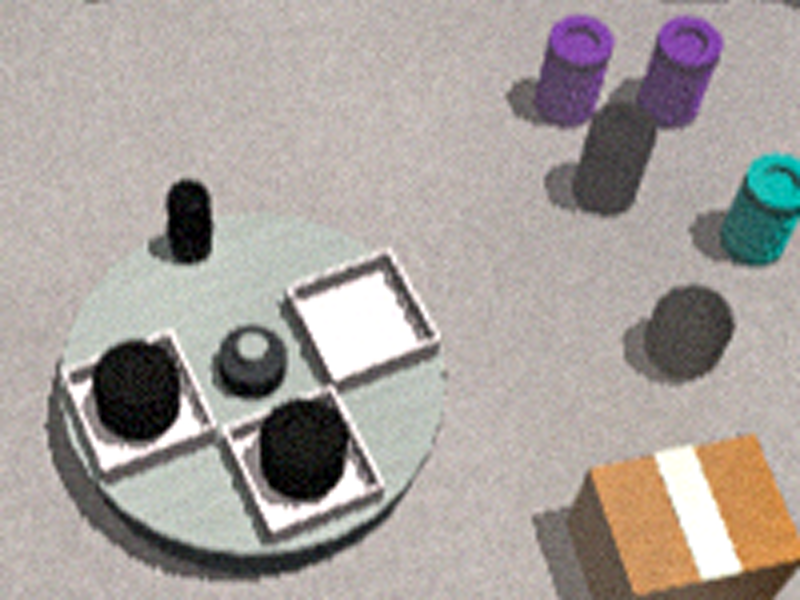

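View pics/b.png

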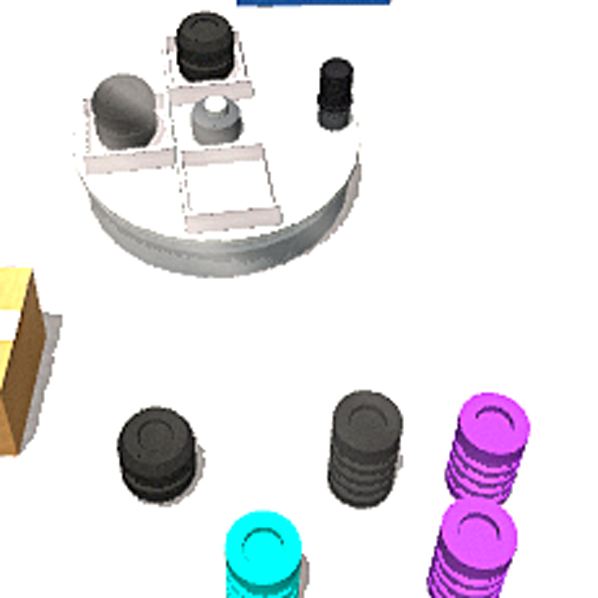

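The crops confirm the tall ribbed black part, next to the purple ones, is the gaiter. The short smooth one is the bush, and the empty tray is on the robot-left side of the wheel. Next I'll turn these pixels into positions.

```bash
cat >> h.py <<'E'
def A(x,y): return (225+x/4-.4,130+y/4-.4)
def B(x,y): return (190+x/2.6-.3,160+y/2.6-.3)
def tri(c1,p1,c2,p2):
    o1,d1=ray(c1,*p1);o2,d2=ray(c2,*p2);d1=d1/np.linalg.norm(d1);d2=d2/np.linalg.norm(d2)
    s=np.linalg.lstsq(np.c_[d1,-d2],o2-o1,rcond=None)[0]; a=o1+s[0]*d1;b=o2+s[1]*d2
    return (a+b)/2,np.linalg.norm(a-b)
E
python3 - <<'E'
from h import *
from scipy.optimize import least_squares
S=load('scene0');D=load('side0')
for n,p,q,z in (('knobtop',(189,195),(338,68),.144),('gaittop',(622,118),(368,412),.09),('bushtop',(700,305),(155,433),.066),('hubtop',(254,343),(217,104),.110)):
    P,Q=A(*p),B(*q); t,e=tri(S,P,D,Q); print(n,t.round(4),round(e,4),onz(S,*P,z).round(4),onz(D,*Q,z).round(4))
tr=[onz(S,*A(*p),.096) for p in((286,293),(390,250),(440,340),(333,388))]
tr=np.array(tr);print(tr.round(4),tr.mean(0).round(4),[np.linalg.norm(tr[i]-tr[i-1]).round(4) for i in range(4)])
td=np.array([onz(D,*B(*p),.096) for p in((180,150),(266,145),(283,207),(187,216))]);print('side',td.round(4),td.mean(0).round(4))
# wheel rim: 
def fit(P):
    f=lambda x:np.hypot(P[:,0]-x[0],P[:,1]-x[1])-.15
    s=least_squares(f,P.mean(0)[:2]);return s.x.round(4),f(s.x).round(4)
print(fit(np.array([onz(S,*A(*p),.068) for p in((62,365),(100,275),(250,213),(360,240),(444,370),(400,485),(235,552),(110,488))])))
print(fit(np.array([onz(D,*B(*p),.068) for p in((78,160),(95,190),(150,228),(220,240),(300,220),(345,180),(360,140))])))
E
```

```text
knobtop [ 0.4426 -0.0736  0.1416] 0.0036 [ 0.4463 -0.0733  0.144 ] [ 0.4413 -0.0723  0.144 ]
gaittop [0.4294 0.2987 0.0999] 0.0014 [0.4219 0.3033 0.09  ] [0.4288 0.2929 0.09  ]
bushtop [0.5995 0.3046 0.0713] 0.0003 [0.597  0.3071 0.066 ] [0.6    0.3013 0.066 ]
hubtop [ 0.5651 -0.0527  0.1094] 0.0031 [ 0.567  -0.0523  0.11  ] [ 0.5638 -0.0533  0.11  ]
[[ 0.5222 -0.0153  0.096 ]
 [ 0.504   0.0746  0.096 ]
 [ 0.5919  0.0881  0.096 ]
 [ 0.6116 -0.0024  0.096 ]] [0.5574 0.0362 0.096 ] [np.float64(0.0903), np.float64(0.0918), np.float64(0.0889), np.float64(0.0926)]
side [[ 0.5987  0.0009  0.096 ]
 [ 0.5131 -0.0082  0.096 ]
 [ 0.4963  0.0763  0.096 ]
 [ 0.5861  0.0898  0.096 ]] [0.5485 0.0397 0.096 ]
(array([ 0.5668, -0.0533]), array([-0.0018,  0.0004, -0.0032, -0.0014, -0.0015, -0.0031,  0.0011,
       -0.0045]))
(array([ 0.5639, -0.0574]), array([-0.001 , -0.0019,  0.0002,  0.0019,  0.0005, -0.0022, -0.0008]))
```

Checks: the axis is at about (0.5655, -0.054) and the knob at about (0.443, -0.073), which gives a radius of 0.124 against the stated 0.125. The predicted bay (0.551, 0.038) matches the measured tray (0.553, 0.038). Next are the IK checks.

```bash
cat >> h.py <<'E'
AX=np.array([.5655,-.054]); TH0=np.deg2rad(188.8)
def kn(a,rad=.125): t=TH0+a; return AX+rad*np.array([np.cos(t),np.sin(t)])
E
python3 - <<'E'
from h import *
for off in (0,-180):
  for a in (0,.4,.8,1.3):
    x,y=kn(a); 
    for z in (.102,.2):
      q=solver.ik([x,y,z],[180,0,188.8+np.rad2deg(a)+off]); print(off,a,z,None if q is None else np.round(q,0))
for yaw in range(-180,180,30):
    print(yaw,[None if q is None else np.round(q,0)[[0,6]] for q in (solver.ik([.4285,.2965,.03],[180,0,yaw]),solver.ik([.5,-.1,.1],[180,0,yaw]))])
E
```

```text
0 0 0.102 [ 10.  30.  -5. 124.   6.  26.  98.]
0 0 0.2 [  0.  20.   7. 118.  -4.  42. 109.]
0 0.4 0.102 [ 18.  32. -10. 120.  11.  29. 122.]
0 0.4 0.2 [ 10.  22.   2. 114.  -1.  43. 134.]
0 0.8 0.102 [ 25.  35. -16. 113.  16.  34. 143.]
0 0.8 0.2 [ 17.  26.  -4. 108.   2.  46. 157.]
0 1.3 0.102 [ 31.  40. -25. 104.  24.  42. 166.]
0 1.3 0.2 [ -21.   46.   66.  100.  -46.   66. -127.]
-180 0 0.102 [-16.  34.  32. 125. -35.  31. -39.]
-180 0 0.2 [-28.  27.  49. 119. -28.  46. -44.]
-180 0.4 0.102 [ -7.  34.  27. 121. -29.  32. -17.]
-180 0.4 0.2 [-20.  28.  46. 115. -27.  48. -17.]
-180 0.8 0.102 [ -1.  36.  24. 114. -25.  35.   4.]
-180 0.8 0.2 [-12.  30.  40. 109. -25.  49.   5.]
-180 1.3 0.102 [  3.  39.  19. 104. -19.  40.  27.]
-180 1.3 0.2 [ -4.  33.  31. 100. -21.  53.  28.]
-180 [array([-35.,  47.]), array([11., 94.])]
-150 [array([-32.,  68.]), array([ 15., 118.])]
-120 [array([-28.,  90.]), array([ 20., 140.])]
-90 [array([-23., 110.]), array([ 26., 162.])]
-60 [array([-18., 133.]), array([-29., -81.])]
-30 [array([-14., 156.]), array([-25., -59.])]
0 [array([-56., -86.]), array([-16., -44.])]
30 [array([-53., -63.]), array([-12., -21.])]
60 [array([-48., -43.]), array([-7.,  3.])]
90 [array([-44., -22.]), array([-3., 25.])]
120 [array([-41.,   1.]), array([ 2., 48.])]
150 [array([-38.,  24.]), array([ 6., 71.])]
```

```bash
cat >> h.py <<'E'
def wcap(f):
    from scipy.spatial.transform import Rotation as Ro
    p=np.array(r.read_tcp_pos()); o=r.read_orientation(); c=eyes.capture('wrist')
    T=np.eye(4); T[:3,:3]=Ro.from_euler('xyz',o,degrees=True).as_matrix(); T[:3,3]=p
    c['extrinsics']=np.linalg.inv(T@np.array(c['tool_from_camera']))
    cv2.imwrite('pics/'+f+'.png',cv2.cvtColor(c['image'],cv2.COLOR_RGB2BGR)); np.save('pics/'+f+'.npy',c,allow_pickle=True); return c
E
python3 - <<'E'
from h import *
x,y=kn(0); r.goto([x,y,.21],[180,0,8.8]); print(r.read_time_s(),r.read_tcp_pos(),r.read_orientation(),r.read_wrist_force())
c=wcap('w1'); print(proj(c,[x,y,.144]),proj(c,[*AX,.11]))
E
```

```text
2.6167 [ 0.44235101 -0.07219     0.20985685] [-1.79984692e+02  5.64347607e-03  8.92535480e+00] [-0.84425422  0.17640189  0.65205378]
[284.33816776 224.86706516] [284.64454065  77.2605873 ]
```

View pics/w1.png

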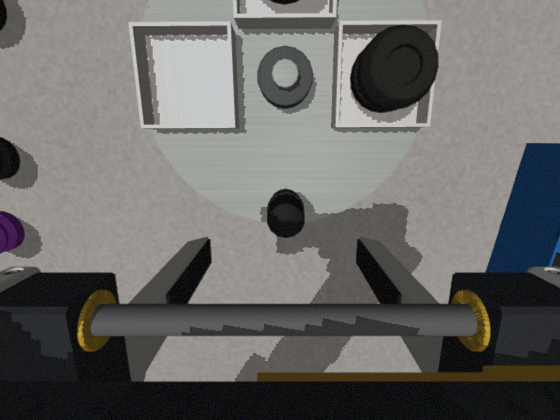

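The wrist view shows the knob at about (286,213), the hub at (285,76), and the empty tray at upper left. I'll measure the knob's top disc precisely.

```bash
python3 - <<'E'
from h import *
c=load('w1'); im=cv2.cvtColor(c['image'],cv2.COLOR_RGB2BGR)
cr=im[170:250,240:330]; cv2.imwrite('pics/w1c.png',cv2.resize(np.clip(cr*2.5,0,255).astype('uint8'),None,fx=8,fy=7.5,interpolation=cv2.INTER_CUBIC)[:600])
print(proj(c,[.443-.017,-.073,.144]),proj(c,[.443,-.073,.098]))
h=cv2.imread('pics/w1.png')[10:140,120:350]
E
```

```text
[281.37221364 242.0482751 ] [284.22966182 211.18486925]
```

View pics/w1c.png

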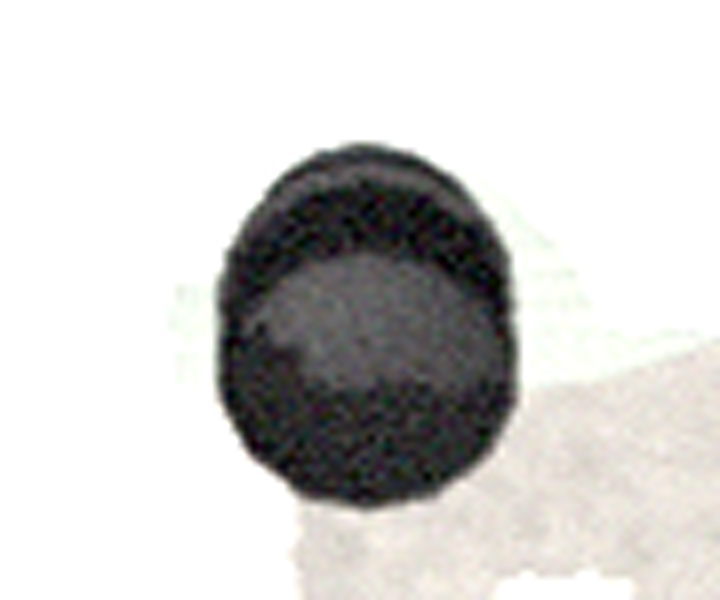

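The top disc's centre is at about (286,220), which puts the knob near (0.4455, -0.074). I'll descend, grasp and lift 20 mm.

```bash
cat >> h.py <<'E'
AX=np.array([.567,-.054]); TH0=np.deg2rad(189.3)
E
python3 - <<'E'
from h import *
x,y=.4455,-.074
st=lambda s:print(s,round(r.read_time_s(),2),np.round(r.read_tcp_pos(),4),np.round(r.read_wrist_force(),1),round(r.read_finger_gap(),3))
o=[180,0,9.3]
r.servo_line([x,y,.21],frame=o)
print(r.servo_line([x,y,.102],max_speed=.12,until_force=12)); st('down')
r.grasp(effort=40); st('grasp')
r.servo_line([x,y,.123],max_speed=.05); st('lift')
wcap('w2')
E
```

```text
False
down 3.97 [ 0.4459 -0.0742  0.1025] [-0.2  0.4 -1. ] 1.002
grasp 4.92 [ 0.4455 -0.0739  0.102 ] [0.4 0.6 0.7] 0.354
lift 5.49 [ 0.4454 -0.0739  0.123 ] [ 1.7 -0.2 -9.5] 0.353
```

View pics/w2.png

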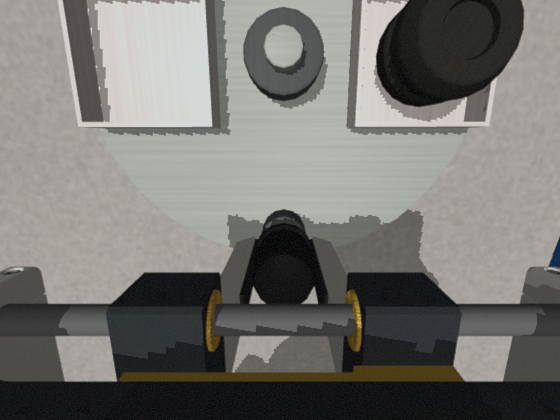

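The lift reads 9.5 N down, as the spring law predicts at 21 mm, so the pin is drawn. Now I'll turn the wheel to about 0.72 rad in arcs.

```bash
python3 - <<'E'
from h import *
p=np.array(r.read_tcp_pos()); v=np.array([.4455,-.0739])-AX; R0=np.hypot(*v); t0=np.arctan2(v[1],v[0]); print(R0,np.rad2deg(t0))
for a in np.arange(.09,.73,.09):
    t=t0+a; u=np.array([np.cos(t),np.sin(t)]); q=AX+R0*u
    r.servo_line([*q,.123],max_speed=.05,frame=[180,0,np.rad2deg(t)-180])
    f=np.array(r.read_wrist_force()); 
    print(round(a,2),round(r.read_time_s(),2),'rad',round(f[:2]@u,1),'tan',round(f[1]*u[0]-f[0]*u[1],1),'z',round(f[2],1),round(r.read_finger_gap(),3))
    if np.abs(f).max()>25: print('stop');break
wcap('w3'); print(r.read_tcp_pos())
E
```

```text
0.12311888563498284 -170.69834119378416
0.09 5.91 rad -1.1 tan 0.6 z -9.0 0.355
0.18 6.28 rad -0.8 tan 0.4 z -9.0 0.354
0.27 6.66 rad -1.7 tan 0.9 z -9.6 0.356
0.36 7.03 rad -1.2 tan 0.9 z -9.1 0.359
0.45 7.41 rad -1.0 tan 1.2 z -8.9 0.357
0.54 7.78 rad -0.8 tan 0.9 z -9.8 0.352
0.63 8.16 rad -2.3 tan 1.4 z -9.5 0.361
0.72 8.53 rad -1.6 tan 1.8 z -9.1 0.359
[ 0.48835297 -0.14866759  0.12286074]
```

View pics/w3.png

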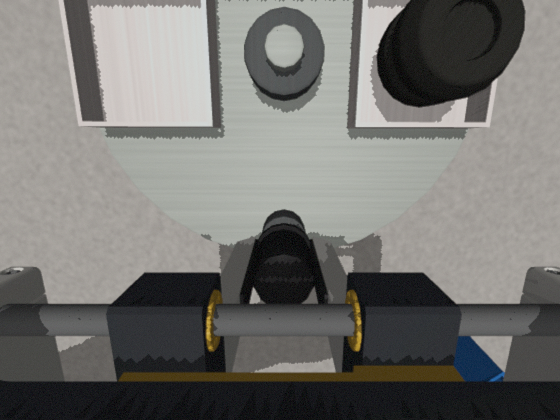

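The wheel tracked cleanly and the wrist view is unchanged relative to the tool, with the knob at (285,270). I'll let the pin down onto the ring, open, and push on slowly with the trailing finger until it blocks.

```bash
cat > push.py <<'E'
from h import *
R0=.1231
def pose(a,off): 
    t=TH0+a; u=np.array([np.cos(t),np.sin(t)]); k=np.array([-u[1],u[0]]); return AX+R0*u+off*k,u,k,[180,0,np.rad2deg(t)-180]
def st(a,s=''):
    q,u,k,o=pose(a,0); f=np.array(r.read_wrist_force()); ft=f[:2]@k
    print(s,round(a,3),'t',round(r.read_time_s(),2),'rad',round(f[:2]@u,1),'tan',round(ft,1),'z',round(f[2],1)); return ft
E
python3 - <<'E'
from push import *
p=r.read_tcp_pos()
r.servo_line([p[0],p[1],.1145],max_speed=.05); st(.72,'lowered')
r.gripper_open(); st(.72,'open'); print(r.read_finger_gap())
q,u,k,o=pose(.72,0); r.servo_line([*q,.105],max_speed=.1)
b=st(.72,'base')
q,u,k,o=pose(.72,.024); r.servo_line([*q,.105],max_speed=.1,frame=o,until_force=15)
a=.72; done=False
while a<1.36:
    a+=.05; q,u,k,o=pose(a,.028)
    hit=r.servo_line([*q,.105],max_speed=.02,frame=o,until_force=7)
    ft=st(a,'hit' if hit else '')
    if hit or ft-b<-8: done=True;break
print(done,r.read_tcp_pos(),r.read_time_s())
v=np.array(r.read_tcp_pos())[:2]-AX; print('tcp ang',np.arctan2(v[1],v[0])%6.283-TH0)
save('scene','scene2');save('side','side2');wcap('w4')
E
```

```text
lowered 0.72 t 8.9 rad -1.2 tan 0.4 z -7.5
open 0.72 t 9.93 rad -0.2 tan 0.1 z -0.1
0.9991631654955596
base 0.72 t 10.18 rad -0.9 tan 0.2 z 0.1
hit 0.77 t 11.03 rad -1.0 tan -0.5 z -0.4
True [ 0.5124701  -0.16653932  0.10425037] 11.0333
tcp ang 0.9570913735569531
```

View pics/w4.png

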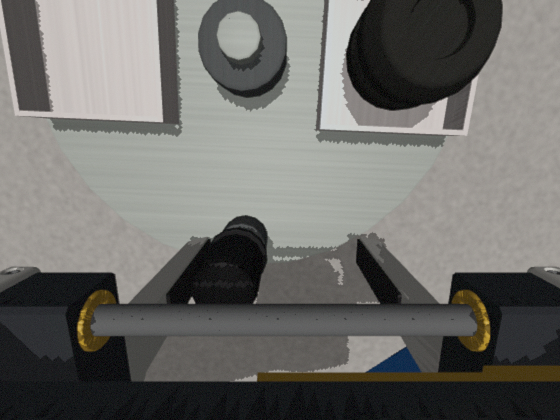

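View pics/side2.png

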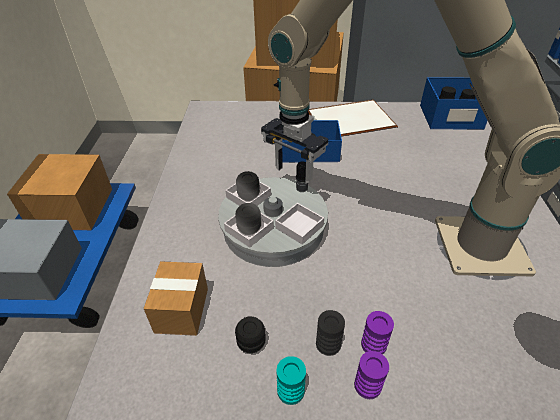

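The wrist view shows the knob against the left (trailing) finger at about (225,265). The first "hit" was only contact, with 0.5 N left afterwards. I'll continue and require a hit with no further progress.

```bash
python3 - <<'E'
from push import *
b=.2; a=.73; n=0; off=.028
last=None
while a<1.40:
    a+=.045; q,u,k,o=pose(a,off)
    hit=r.servo_line([*q,.105],max_speed=.02,frame=o,until_force=7)
    ft=st(a,'hit' if hit else ''); p=np.array(r.read_tcp_pos())[:2]; err=np.linalg.norm(p-q); print('   short',round(err*1e3,1))
    if hit:
        if last is not None and np.linalg.norm(p-last)<.002: n+=1
        if n>=1: print('BLOCKED'); break
        last=p; 
        # resume from where it stopped
        w=p-AX; a=np.arctan2(w[1],w[0])%(2*np.pi)-TH0-np.arctan2(off,R0); 
print(r.read_time_s())
w=np.array(r.read_tcp_pos())[:2]-AX; print('knob ang',np.arctan2(w[1],w[0])%(2*np.pi)-TH0-np.arctan2(.030,R0))
save('scene','scene3');save('side','side3');wcap('w5')
E
```

```text
0.775 t 11.63 rad 0.6 tan -2.5 z -1.6
   short 0.3
 0.82 t 12.07 rad 0.7 tan -2.2 z -1.6
   short 0.6
 0.865 t 12.5 rad 0.5 tan -2.5 z -2.1
   short 0.7
 0.91 t 12.93 rad -0.5 tan -4.8 z 0.8
   short 0.6
 0.955 t 13.37 rad 0.5 tan -4.2 z -0.0
   short 0.0
 1.0 t 13.8 rad -0.2 tan 0.8 z 0.3
   short 2.0
 1.045 t 14.23 rad -0.7 tan 0.3 z 0.5
   short 1.0
 1.09 t 14.67 rad -0.8 tan -2.2 z 1.1
   short 0.4
hit 1.135 t 14.91 rad -0.6 tan -0.8 z 0.6
   short 6.4
hit 1.13 t 15.2 rad -0.3 tan 0.9 z 0.1
   short 6.1
BLOCKED
15.2
knob ang 1.0687080029997114
```

View pics/w5.png

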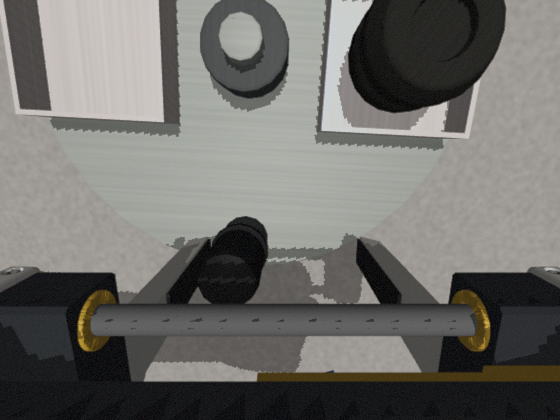

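```bash
python3 - <<'E'
from push import *
ims=[]
for f in('w4','w5'):
    im=cv2.imread('pics/'+f+'.png')[200:320,150:310]; ims.append(cv2.resize(np.clip(im*2.5,0,255).astype('uint8'),None,fx=2.5,fy=2.5,interpolation=cv2.INTER_CUBIC))
for f in('side2','side3'):
    c=load(f); im=cv2.cvtColor(c['image'],cv2.COLOR_RGB2BGR)[140:220,260:340]; ims.append(cv2.resize(np.clip(im*1.5,0,255).astype('uint8'),(400,300),interpolation=cv2.INTER_CUBIC))
cv2.imwrite('pics/cmp.png',np.vstack([np.hstack(ims[:2]),np.hstack(ims[2:])]))
for f,a in(('w4',.74),('w5',1.07)):
    c=load(f); x=pose(a,0)[0]
    for h in (0,.012):
        uv=proj(c,[*x,.144+h]); r_=np.linalg.norm(proj(c,[x[0]+.017,x[1],.144+h])-uv); print(f,h,uv.round(1),r_.round(1),'crop',((uv-[150,200])*2.5).round())
c=load('side3')
for h in (0,.012): print('side',proj(c,[*pose(1.07,0)[0],.144+h]))
E
```

```text
w4 0 [229.  280.5] 31.5 crop [198. 201.]
w4 0.012 [224.4 292.1] 33.9 crop [186. 230.]
w5 0 [223.  280.8] 32.4 crop [182. 202.]
w5 0.012 [217.8 292.5] 35.0 crop [169. 231.]
side [288.07539543 163.31170334]
side [288.09511169 159.82492498]
```

View pics/cmp.png

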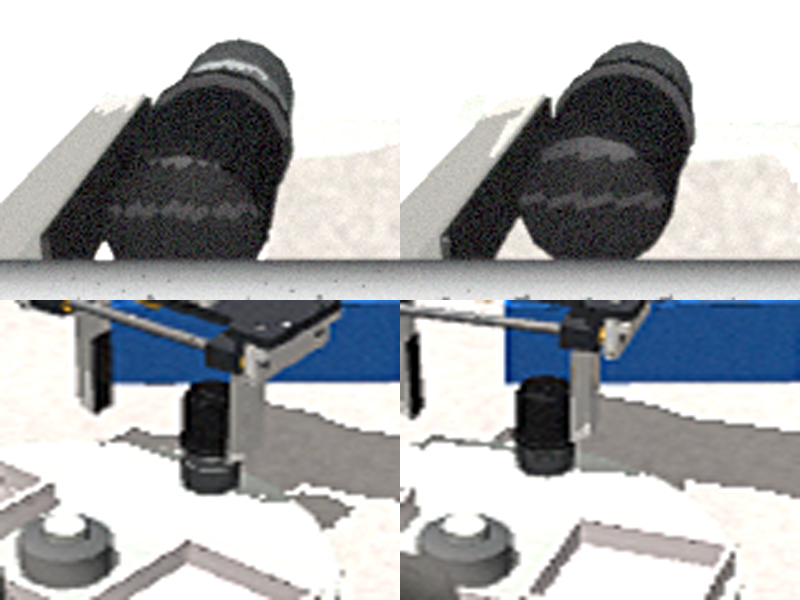

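The knob disc is at its home height: the crop centre (197,200) matches the pin-0 prediction of about (182,202), not the riding prediction of (169,231). The bright stem gap is also gone. The pin is seated at about 1.07 rad. Next I'll back off, retreat and measure the tray and the gaiter's neighbours.

```bash
python3 - <<'E'
from push import *
q,u,k,o=pose(1.068,0.002)
r.servo_line([*q,.105],max_speed=.1,frame=o); st(1.068,'back')
r.servo_line([*q,.23],max_speed=.2)
wcap('w6')
r.goto([.43,.22,.26],[180,0,90]); print(r.read_time_s())
save('side','side4');save('scene','scene4');c=wcap('w7')
D=load('side0')
for n,p in (('pur1',(495,415)),('pur2',(480,520)),('gait',(368,412)),('teal',(264,535))): print(n,onz(D,*B(*p),.09).round(3))
E
```

```text
back 1.068 t 15.77 rad 1.2 tan 0.7 z 1.0
18.0917
pur1 [0.328 0.293 0.09 ]
pur2 [0.352 0.382 0.09 ]
gait [0.429 0.293 0.09 ]
teal [0.511 0.398 0.09 ]
```

View pics/w7.png

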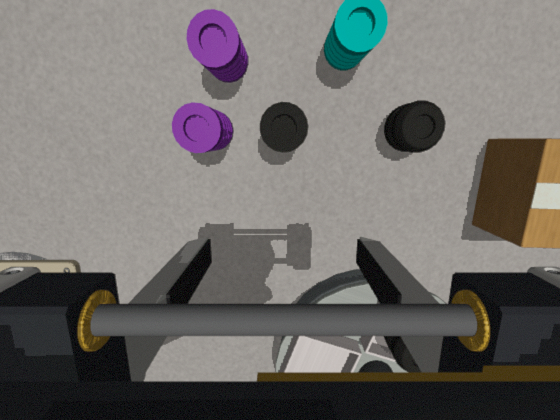

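View pics/w6.png

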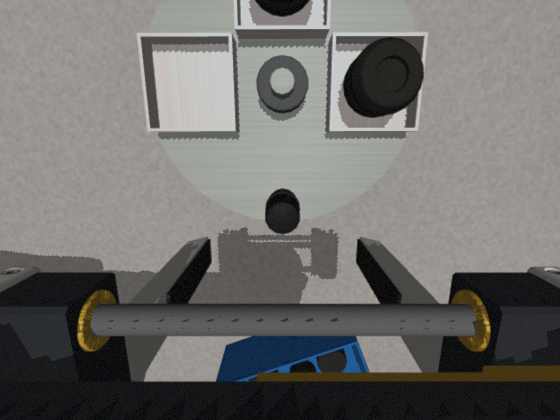

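View pics/side4.png

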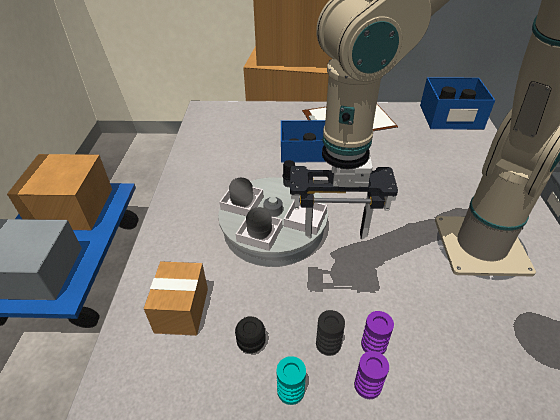

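In w7 the gaiter's top is at about (284,127), clear of the purple one at (202,127) and the bush at (415,127). In w6 the empty tray's rim corners are (137,34), (235,34), (147,131), (237,134), with the knob top at (283,212). Now the numbers.

```bash
python3 - <<'E'
from push import *
c=load('w7'); im=c['image']; m=(im[95:165,250:320].max(2)<60).astype('uint8')
cc=cv2.connectedComponentsWithStats(m); i=1+np.argmax(cc[2][1:,4]); print(cc[2][i],cc[3][i]+[250,95])
cr=cv2.cvtColor(im[90:170,240:330],cv2.COLOR_RGB2BGR); a=cv2.resize(np.clip(cr*2.,0,255).astype('uint8'),None,fx=4.4,fy=5)
cr=cv2.cvtColor(load('w6')['image'][20:150,120:300],cv2.COLOR_RGB2BGR); b=cv2.resize(cr,(400,400)); 
cv2.imwrite('pics/m.png',np.hstack([cv2.resize(a,(390,400)),b]))
print('gait',onz(c,284,127,.09).round(4), proj(c,[.4285,.2965,.09]))
w=load('w6'); t=np.array([onz(w,*p,.096) for p in((137,34),(235,34),(237,134),(147,131))]);print(t.round(4),t.mean(0).round(4))
print('knob',onz(w,283,212,.144).round(4),'hub',onz(w,282,80,.110).round(4))
th=TH0+1.068-np.pi/2; print('pred bay',AX+.093*np.array([np.cos(th),np.sin(th)]),'knob',pose(1.068,0)[0])
S=load('side4'); G=load('side0'); 
for n in('scene0','scene4'): pass
E
```

```text
[  10    7   48   50 1837] [283.23081111 126.76810016]
gait [0.4339 0.302  0.09  ] [279.30430429 131.97567802]
[[ 0.4537  0.0336  0.096 ]
 [ 0.5416  0.0025  0.096 ]
 [ 0.5094 -0.0836  0.096 ]
 [ 0.4237 -0.0502  0.096 ]] [ 0.4821 -0.0244  0.096 ]
knob [ 0.5304 -0.166   0.144 ] hub [ 0.5694 -0.053   0.11  ]
pred bay [ 0.47933874 -0.02294356] knob [ 0.52589196 -0.17003335]
```

View pics/m.png

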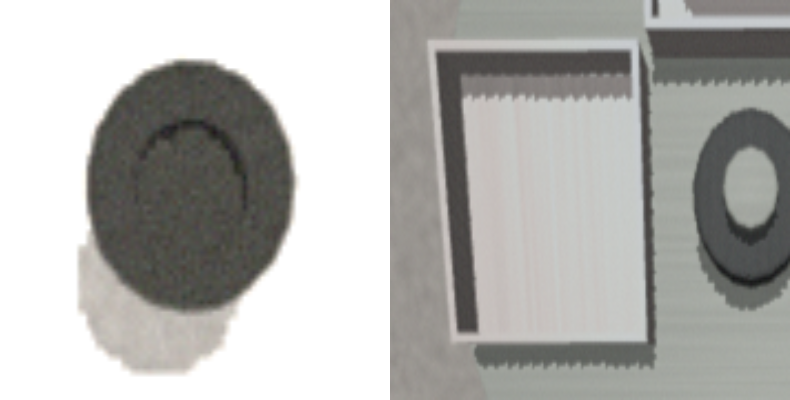

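The gaiter is at about (0.432, 0.300) and the bay at about (0.481, -0.0235). The methods agree to 5 mm and 3 mm, well inside the 19 mm and 14 mm margins. Now I'll grasp the gaiter high, so that the fingertips stay above the tray walls.

```bash
python3 - <<'E'
from push import *
o=[180,0,150]
st=lambda s:print(s,round(r.read_time_s(),2),np.round(r.read_tcp_pos(),4),np.round(r.read_wrist_force(),1),round(r.read_finger_gap(),3))
r.goto([.432,.2995,.17],o); st('hover')
print(r.servo_line([.432,.2995,.046],max_speed=.1,until_force=8)); st('down')
r.grasp(effort=30); st('grasp')
r.servo_line([.432,.2995,.076],max_speed=.06); r.dwell(.2); st('lift')
save('side','side5'); wcap('w8')
E
```

```text
hover 19.04 [0.4327 0.2987 0.1702] [0.2 0.1 0. ] 0.998
False
down 20.43 [0.4324 0.2998 0.0465] [-1.1  0.1  0.1] 1.0
grasp 21.11 [0.4324 0.2999 0.0461] [ 0.8 -0.1  1. ] 0.596
lift 21.96 [0.4317 0.2993 0.0757] [-0.3 -0.2 -2.5] 0.593
```

View pics/side5.png

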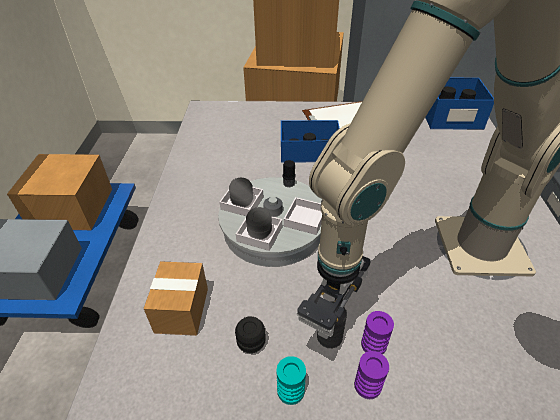

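View pics/w8.png

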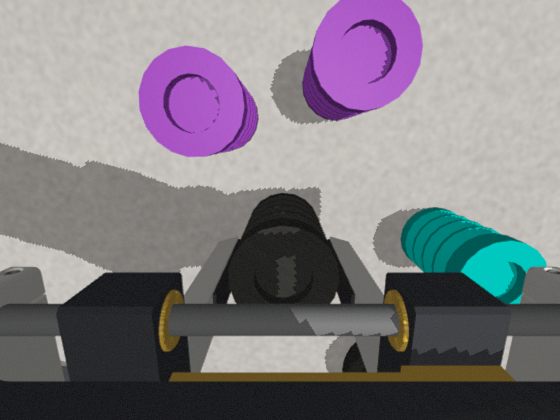

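The gaiter is held upright, with its disc at about (284,272) between the pads and a gap of 55.7 mm. I'll carry it over at a height that clears everything and check above the tray.

```bash
python3 - <<'E'
from push import *
c=load('w8'); print('gaiter top now',onz(c,283,272,.12).round(4))
o=[180,0,150]
st=lambda s:print(s,round(r.read_time_s(),2),np.round(r.read_tcp_pos(),4),np.round(r.read_orientation(),1),np.round(r.read_wrist_force(),1),round(r.read_finger_gap(),3))
r.servo_line([.432,.2995,.22],max_speed=.15)
r.servo_line([.481,-.0235,.22],max_speed=.15,frame=o); st('hover')
r.servo_line([.481,-.0235,.155],max_speed=.1); st('low')
save('side','side6'); save('scene','scene6'); wcap('w9')
a=cv2.imread('pics/scene6.png')[130:280,225:425]; b=cv2.imread('pics/side6.png')[130:280,200:400]
f=lambda a:cv2.resize(np.clip(a*1.5,0,255).astype('uint8'),(400,300),interpolation=cv2.INTER_CUBIC)
w=cv2.resize(cv2.imread('pics/w9.png'),(400,300)); cv2.imwrite('pics/m9.png',np.vstack([np.hstack([f(a),f(b)]),np.hstack([w,w*0])]))
E
```

```text
gaiter top now [0.4288 0.3022 0.12  ]
hover 25.49 [ 0.481  -0.0228  0.22  ] [180.   -0.  150.1] [ 0.  -0.9 -1.9] 0.593
low 26.29 [ 0.4814 -0.0235  0.1554] [180.   0. 150.] [-0.6 -0.7 -3. ] 0.59
```

View pics/m9.png

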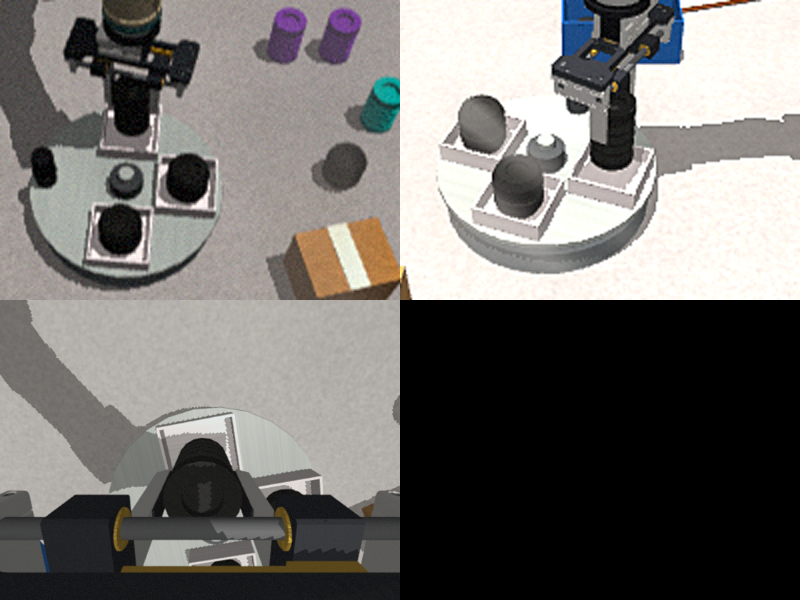

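All three views show the gaiter upright and centred over the empty tray. I'll lower it until contact.

```bash
python3 - <<'E'
from push import *
st=lambda s:print(s,round(r.read_time_s(),2),np.round(r.read_tcp_pos(),4),np.round(r.read_wrist_force(),1),round(r.read_finger_gap(),3))
x,y=.482,-.0245
r.servo_line([x,y,.125],max_speed=.08); st('pre')
print(r.servo_line([x,y,.115],max_speed=.015,until_force=4)); st('touch')
save('side','side7'); wcap('w10')
a=cv2.imread('pics/side7.png')[150:250,260:360]; cv2.imwrite('pics/m10.png',np.hstack([cv2.resize(np.clip(a*1.3,0,255).astype('uint8'),(400,400)),cv2.resize(cv2.imread('pics/w10.png'),(400,400))]))
E
```

```text
pre 26.97 [ 0.482  -0.0246  0.125 ] [ 0.1  0.6 -1.7] 0.59
True
touch 27.52 [ 0.4821 -0.0244  0.117 ] [-0.4  0.7  3.7] 0.591
```

View pics/m10.png

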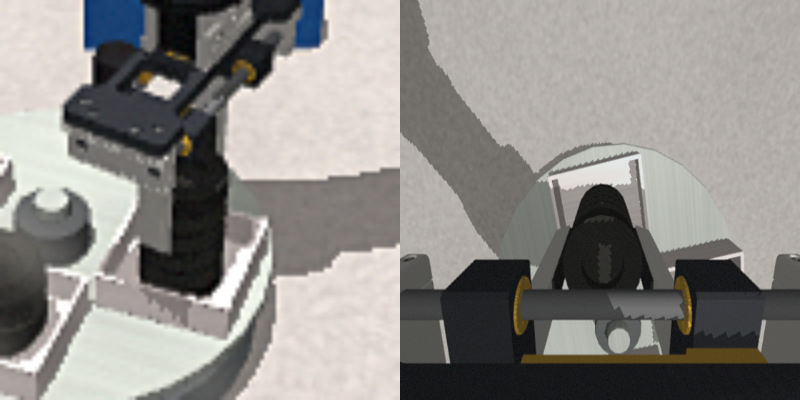

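It touched the floor at a TCP height of 0.117 (0.119 expected), inside the tray. I'll release, rise straight up and retreat.

```bash
python3 - <<'E'
from push import *
st=lambda s:print(s,round(r.read_time_s(),2),np.round(r.read_tcp_pos(),4),np.round(r.read_wrist_force(),1),round(r.read_finger_gap(),3))
r.gripper_open(); st('open')
p=r.read_tcp_pos(); r.servo_line([p[0],p[1],.27],max_speed=.12); st('up')
wcap('w11')
r.goto([.40,.20,.30],[180,0,150]); st('away')
save('side','side8'); save('scene','scene8')
a=cv2.imread('pics/scene8.png')[130:280,225:425]; b=cv2.imread('pics/side8.png')[150:250,220:353]
f=lambda a:cv2.resize(np.clip(a*1.5,0,255).astype('uint8'),(400,300),interpolation=cv2.INTER_CUBIC)
w=cv2.resize(cv2.imread('pics/w11.png'),(400,300)); cv2.imwrite('pics/m11.png',np.vstack([np.hstack([f(a),f(b)]),np.hstack([w,f(cv2.imread('pics/side8.png'))])]))
for h in(0,.012): print(proj(load('side8'),[*pose(1.07,0)[0],.144+h]),proj(load('scene8'),[*pose(1.07,0)[0],.144+h]))
E
```

```text
open 28.38 [ 0.4812 -0.0244  0.1163] [-0.4 -1.   0.4] 1.002
up 29.81 [ 0.4807 -0.0243  0.2694] [0.3 0.1 0.2] 0.996
away 30.81 [0.4006 0.1987 0.2998] [ 0.6 -1.6  1.1] 0.998
[288.07539543 163.31170334] [245.91563354 206.55764191]
[288.09511169 159.82492498] [245.52324595 204.4560015 ]
```

View pics/m11.png

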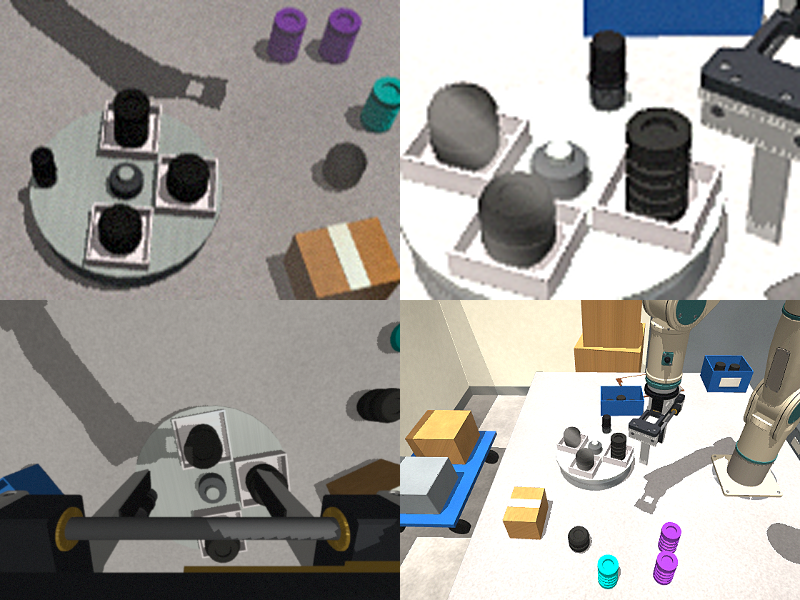

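The gaiter stands upright in the tray, and the bush, carton and bin look unmoved. One last numeric comparison, then I'll hand in.

```bash
python3 - <<'E'
from push import *
for n in('side0','side8'):
    c=load(n); g=c['image'].max(2)
    for k,(x0,y0,x1,y1) in dict(knob=(308,175,330,212) if n=='side0' else (278,155,302,190),bush=(232,312,270,356)).items():
        cc=cv2.connectedComponentsWithStats((g[y0:y1,x0:x1]<62).astype('uint8')); i=1+np.argmax(cc[2][1:,4]); print(n,k,cc[2][i],(cc[3][i]+[x0,y0]).round(1))
for b in((140,255,215,340),(275,115,345,150)):
    x0,y0,x1,y1=b; print('diff',np.abs(load('side0')['image'][y0:y1,x0:x1].astype(int)-load('side8')['image'][y0:y1,x0:x1]).mean())
r.dwell(.5); print(r.read_time_s(),np.round(r.read_wrist_force(),1))
r.hand_in()
E
```

```text
side0 knob [  4   7  14  28 326] [318.5 195.7]
side0 bush [  3   5  31  37 900] [250.1 334.6]
side8 knob [  5   5  12  27 299] [288.6 173. ]
side8 bush [  3   5  31  37 891] [250.1 334.6]
diff 9.519372549019607
diff 10.043945578231293
31.4083 [0.1 0.  0.5]
the job is handed in; nothing more can be done
```

The job is done and handed in at 31.4 s of the 58 s allowed; no verdict is reported.

**What I did**
- **Drawing the pin:** I lifted the knob 21 mm; the force read 9.5 N, as the spring should give there. I then turned the wheel counterclockwise to about 0.72 rad.
- **Finding the hole:** I let the pin down onto the ring, opened the gripper and pushed the knob on slowly with one finger. The wheel blocked at about 1.07 rad.
- **Placing the gaiter:** I carried the black ribbed gaiter over and lowered it into the empty tray until it touched at 3.7 N. I then opened the fingers, rose straight up and moved clear.

**What the last checks showed**
- **Pin:** after the wheel blocked, the knob top matched the home height in the wrist image and the gap above the boss had closed. In the final side view, the knob and boss together measured 27 px high, against 28 px at the start with the pin home.
- **Gaiter:** it stands upright inside the tray in the scene, side and wrist views.
- **Other objects:** the bush is at the same pixel as before. The carton and bin look unmoved by eye, but their pixel-difference check was inconclusive (about 10 grey levels, with no noise baseline to compare against).

**Checks that disagreed**
- My first "blocked" signal, at about 0.77 rad, was only the finger touching the knob. I ignored it and pushed on.
- The wrist camera and the fixed cameras differed by 3 to 5 mm on the knob, the tray and the gaiter, within the clearances.
- The gaiter touched the tray floor about 2 mm lower than I expected.

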